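# Rack the steel bars point-down

### The job

Put all three pointed steel bars away point-down in the rack's pockets, one bar to a pocket and each standing right down on the pocket floor: those lying in the lanes need only be pushed to the edge until they tip over and drop in, and the loose one can go down the lane that the clamp block is blocking. Move the clamp block into the free half of the steel tray and leave it there. Do not knock over or shift the brass fitting in the tray or the other things standing about.

Things in the scene. Friction and masses are not known exactly. Their poses are not given: they have to be found in the camera images.
- rack: White bar rack fixed to the bench, origin on the bench. Flat deck, top 185 mm up, x = -170 to +60 mm, 170 mm wide in y, with three lanes along x at y = -54, 0, +54 mm, each 28 mm wide between steel strips 4 mm high, open at both ends. At x = 60 mm it ends above a row of pockets, one per lane, open at the top. Slippery plastic; only the far wall rises above the deck.
- lane0 (a point): Middle of the deck's end edge at the lane at y = -54 mm. Every pocket is 28 mm wide in y. In the rack's x-z plane: a 60 degree ramp from this edge to x = 80, z = 150 mm; an upright slot x = 80 to 114 mm, floor at z = 14 mm; from its far lip (z = 100) a slope up to x = 150, z = 160; there a far wall, rim 20 mm above the deck. Dividers between pockets reach deck height.
- lane1 (a point): The same edge point of the middle lane (y = 0). A bar slid point first until its middle is 8 to 20 mm past this edge tips down the ramp once its blunt end is no longer pressed (draw back a little) and drops point-down into the slot. At 20 mm its point meets the rigid far wall: pushing on only jams it level.
- lane2 (a point): The same edge point of the lane at y = +54 mm. A bar standing in a pocket has its blunt end about 30 mm below deck level, and leans by 0.3 rad at most.
- bar_a: Hollow steel bar, 18 mm square in section, 140 mm long in all: 115 mm of square shank (three dark grooves near its blunt end) and a 25 mm conical point. Origin on the axis at mid-length; +x runs along the bar to its point (tip 70 mm from the origin, blunt end at -70 mm). About 0.15 kg. Starts lying in one of the lanes, point towards the pockets.
- bar_b: Hollow steel bar, 18 mm square in section, 140 mm long in all: 115 mm of square shank (three dark grooves near its blunt end) and a 25 mm conical point. Origin on the axis at mid-length; +x runs along the bar to its point (tip 70 mm from the origin, blunt end at -70 mm). About 0.15 kg. Starts lying in another of the lanes, point towards the pockets.
- bar_c: Hollow steel bar, 18 mm square in section, 140 mm long in all: 115 mm of square shank (three dark grooves near its blunt end) and a 25 mm conical point. Origin on the axis at mid-length; +x runs along the bar to its point (tip 70 mm from the origin, blunt end at -70 mm). About 0.15 kg. Starts lying on the bench to the left of the rack, point roughly towards +y.
- clamp: Aluminium clamp block, 36 (x) x 22 (y) x 44 mm high, with a thumbscrew 14 mm across and 10 mm high on top; origin at the centre of its underside. Starts standing in the remaining lane, its long side along the lane. About 0.09 kg.
- tray: Shallow open steel tray fixed to the bench, 150 (x) x 120 (y) x 30 mm high, 4 mm walls and floor; origin at the centre of its underside. One end (its -x half) already holds a brass fitting; the +x half is free.
- spare: Brass fitting, 34 mm across, 32 mm high with a 16 mm stem, standing in the -x half of the tray; origin at the centre of its underside. Bystander: leave it alone.
- pot: White plastic cup, 68 mm across, 75 mm high, standing beside the bar on the bench, on the bar's -y side; origin at the centre of its underside. Bystander: leave it alone.
- driver: Screwdriver about 170 mm long lying beside the bar on the bench, on the bar's +y side; origin at its middle. Bystander: leave it alone.
- bottle: Amber bottle 60 mm across, 130 mm high, standing far left; origin under its centre. Bystander: leave it alone.
- carton: Closed carton 80 x 110 x 50 mm, far right; origin under its centre. Bystander: leave it alone.
- jar: Jar 64 mm across, 75 mm high, beyond the rack to the left; origin under its centre. Bystander: leave it alone.
Not all that is in view belongs to the job. Of the things like the clamp, leave any that is orange, purple or turquoise; of the rest the larger one is meant.

How it is judged:
By the outcome, as a careful person would: the job done as asked, in the order asked, and still so for the second after the job is handed in, with the robot touching nothing.
It also fails if it takes over 72 s, if anything falls off the work surface, if the arm or the gripper's body presses on something with over 40 N, if the wrist force passes 120 N, or if a joint passes its speed limit or range.

### The arm

A 7-joint arm with a two-finger parallel gripper is mounted at the origin on the work surface. World frame = base frame: x ahead of the robot, y to its left, z up, the work surface at z = 0. Lengths are in m, angles in rad, forces in N, time in s.
With the tool pointing down it reaches from about 0.425 to 0.925 m from the base axis. Payload 6.8 kg.
Tool frame: the origin (TCP) lies on the front face of the gripper's body, between the roots of the fingers; the fingertips stand 73 mm ahead of it and the grasp point (between the pads) lies 54 mm ahead of it (env.nose_length is the distance from the TCP to the fingertips, in m); z points along the fingers, y is the direction in which the jaws open and shut (so a half turn about z gives the same grasp; the last joint's range is limited). The gripper opens to 85 mm and grips with 20 to 120 N. Pads are 22 mm wide; open, the fingers measure 114 mm over their backs; the gripper's body (76 mm by 85 mm) begins 54 mm behind the grasp point. The pads swing forward as they close: fully open they stand 13 mm farther back than shut.
Start: joints at [-1.366, 0.477, 0.022, 1.555, -0.011, 1.109, -0.083], TCP at [0.208, 0.642, 0.304] pointing down, gripper open.
Joint ranges: [-2.96, 2.96], [-0.34, 2.1], [-1.41, 1.46], [0.24, 2.44], [-1.37, 4.51], [0.17, 1.92], [-2.96, 2.96]. Speed limits (rad/s): [2.39, 2.39, 3.14, 3.14, 3.14, 3.14, 3.14].

### API

Orientations are given as a unit quaternion [w, x, y, z].
In Python, from cell import env, kin, camera, calibration, job gives the robot as it stands. The module is installed in compiled form; this text tells all that it offers. Calls block until the motion is done:
- env.reach(position, orientation): joint-space move of the TCP to a pose.
- env.movel(position, velocity=0.15, rot=None, stop_force=None): straight line of the TCP; rot=None keeps the orientation; velocity is the mean speed in m/s. With stop_force (N) it stops when the force on the tool has changed by that much, and returns True; else False.
- env.goto_joints(angles): joint-space move.
- env.grip(opening, f_grip=None): finger opening in m; f_grip is the grip in N (None keeps the last); returns when the fingers have stopped.
- env.dwell(seconds).
- kin.inverse_kinematics(position, orientation): joint angles nearest the present ones, or None.
- env.get_state(): the state.
- camera(name): name is "side" or "top" or "wrist"; returns (picture, depth): 400x640x3 uint8, blue, green, red; 400x640 float32, m along the optical axis (not along the pixel's ray), 0 where there is no reading.
- calibration(name): a dict with "fx", "fy", "cx", "cy" (pixels), "rvec" (rotation vector, rad) and "tvec" (3), from world to camera coordinates, as OpenCV has them. Camera axes: x right, y down, z forward; pixel columns grow to the right and rows downward; lengths in m; the calibration is good to about 2 mm. A picture is of the moment at which its call begins: read the wrist's pose just before it. calibration takes no time and is no camera call; for the wrist camera it gives the pose at the moment of the call.
A pose or a line that the arm cannot do raises env.PlanningError and nothing moves.
- job.job_done(): hands the job in, once; it reports no verdict.
The state is a dict: "time": time; "qpos": joint angles; "joint_velocities": joint speeds; "joint_torque": joint torques, N m; "tcp_pos": TCP position; "orientation": TCP orientation; "force": force on the tool from outside, world axes, zero at the start; "torque": the same for the moment, N m; "opening": finger opening in m.
Only numpy, scipy, OpenCV 4.12 (cv2) and the standard library are available. Lean on these libraries where they do the work, as an engineer would, in place of code of your own. Each camera call takes 0.05 s, during which the arm holds its last target.

## Working session

There is one attempt and no reset: what is moved stays moved. The work goes in short steps, each a Python script; the robot and the scene stay as the last script left them, time stands still between calls to the robot, and variables do not carry over. Pictures are saved under pics/ and viewed, and the job is handed in when it is done.

```bash
ls; mkdir -p pics
python3 - <<'E'
from cell import env, kin, camera, calibration, job
import cv2,numpy as np
for n in ("top","side","wrist"):
    im,d=camera(n); cv2.imwrite(f"pics/{n}0.png",im); np.save(f"pics/{n}0.npy",d)
    c=calibration(n); print(n,c)
print(env.get_state())
E
```

```text
pics
top {'fx': 378.67419925432114, 'fy': 378.67419925432114, 'cx': 317.0071828624099, 'cy': 193.07610007668603, 'rvec': array([ 2.13016981, -2.09631809,  0.19479243]), 'tvec': array([0.01871753, 0.51360478, 1.12393902])}
side {'fx': 366.68562002900984, 'fy': 366.68562002900984, 'cx': 321.9319123837151, 'cy': 200.8457260817341, 'rvec': array([ 2.35348866, -0.19467995,  0.08387473]), 'tvec': array([-0.50820898,  0.16030897,  0.93594759])}
wrist {'fx': 287.28829854133255, 'fy': 287.28829854133255, 'cx': 324.60947869720826, 'cy': 200.51613951327812, 'rvec': array([-2.31490377, -1.68517385, -0.27534761]), 'tvec': array([-0.67289055, -0.0416795 ,  0.38091154])}
{'time': 0.15, 'qpos': array([-1.36613395,  0.47759625,  0.02235892,  1.55616165, -0.01150863,
        1.10931516, -0.08314443]), 'joint_velocities': array([-0.00114727, -0.00210867,  0.00116624, -0.0055156 , -0.00051448,
       -0.00214335, -0.00013616]), 'joint_torque': array([ 2.72733923e-03, -5.96927583e+01,  1.60979301e+00, -2.81492400e+01,
        1.25801418e-02,  6.57367869e-03,  9.93844878e-06]), 'tcp_pos': array([0.20758899, 0.64193655, 0.30318508]), 'orientation': array([-6.00850101e-05,  1.55764667e-01,  9.87793962e-01, -6.73419107e-04]), 'force': array([-0.83902366, -0.67269735, -0.88034053]), 'torque': array([ 0.02464369,  0.02351977, -0.06249261]), 'opening': 0.08506761359525954}
```

View pics/top0.png

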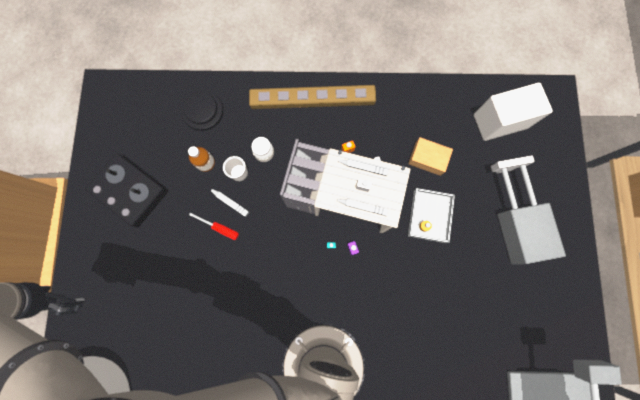

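View pics/side0.png

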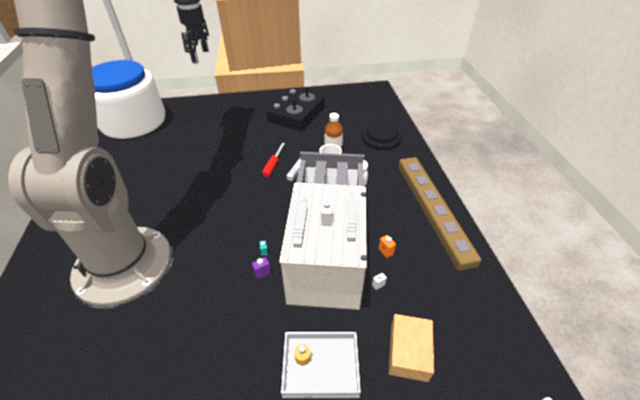

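View pics/wrist0.png

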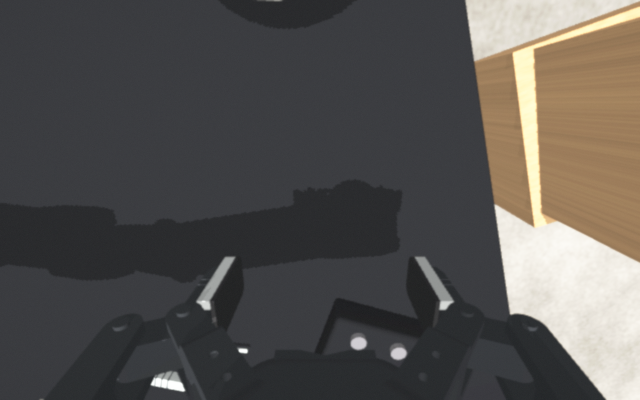

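```bash
cat > h.py <<'E'
import cv2,numpy as np
def w(cal,u,v,d=None,z=None):
    R,_=cv2.Rodrigues(cal["rvec"]);t=np.array(cal["tvec"])
    ray=np.array([(u-cal["cx"])/cal["fx"],(v-cal["cy"])/cal["fy"],1.])
    o=-R.T@t; r=R.T@ray
    s=d if d is not None else (z-o[2])/r[2]
    return o+r*s
def cloud(cal,d):
    R,_=cv2.Rodrigues(cal["rvec"]);t=np.array(cal["tvec"]).reshape(3)
    v,u=np.mgrid[:d.shape[0],:d.shape[1]]
    P=np.stack([(u-cal["cx"])/cal["fx"]*d,(v-cal["cy"])/cal["fy"]*d,d],-1)-t
    P=P@R; P[d<=0]=np.nan
    return P
def proj(cal,p):
    return cv2.projectPoints(np.array(p,float).reshape(-1,3),np.array(cal["rvec"]),np.array(cal["tvec"]),np.array([[cal["fx"],0,cal["cx"]],[0,cal["fy"],cal["cy"]],[0,0,1]]),None)[0][:,0]
E
python3 - <<'E'
from cell import calibration
from h import *
im=cv2.imread("pics/top0.png");d=np.load("pics/top0.npy");P=cloud(calibration("top"),d)
cv2.imwrite("pics/top0z.png",cv2.resize(im[120:270,180:470],None,fx=2.75,fy=2.75,interpolation=cv2.INTER_CUBIC))
m=(P[...,2]>.178)&(P[...,2]<.192)
m[:, :270]=0; m[:,430:]=0; m[:120]=0;m[250:]=0
n,l,s,c=cv2.connectedComponentsWithStats(m.astype(np.uint8))
print(s[:6]); k=1+np.argmax(s[1:,4]); pts=P[l==k]
r=cv2.minAreaRect(pts[:,:2].astype(np.float32)*1000); print(r,cv2.boxPoints(r),np.median(pts[:,2]))
for n_,(u,v) in dict(clamptop=(362,183),fit=(426,226),bot=(200,155),barc=(230,203),wsmall=(378,160)).items(): print(n_,P[v,u])
m=(P[...,2]>.22)&(P[...,2]<.26); m[:, :270]=0; m[:,430:]=0; m[:120]=0;m[250:]=0
print('clamp',m.sum(),np.nanmean(P[m],0),np.nanmax(P[m],0),np.nanmin(P[m],0))
m=(P[...,2]>.008)&(P[...,2]<.025); mm=np.zeros_like(m); mm[188:218,205:252]=m[188:218,205:252]
pts=P[mm];r=cv2.minAreaRect(pts[:,:2].astype(np.float32)*1000); print('barc',len(pts),r,cv2.boxPoints(r),np.median(pts[:,2]))
m=(P[...,2]>.02)&(P[...,2]<.04); mm=np.zeros_like(m); mm[185:245,405:458]=m[185:245,405:458]
pts=P[mm];r=cv2.minAreaRect(pts[:,:2].astype(np.float32)*1000); print('tray',r,np.median(pts[:,2]))
E
```

```text
[[     0      0    640    400 250843]
 [   281    143    130     85   5147]
 [   296    151      1      2      2]
 [   291    167      2      3      3]
 [   286    185      1      3      3]
 [   285    189      1      2      2]]
((516.5275268554688, -53.92926025390625), (326.2792053222656, 170.87582397460938), 76.14056396484375) [[ 394.49844  -191.8534  ]
 [ 560.3994   -232.78513 ]
 [ 638.55664    83.99487 ]
 [ 472.65564   124.926605]] 0.1852924942471765
clamptop [ 0.50686537 -0.09349662  0.22825122]
fit [ 0.41657095 -0.30703945  0.04714117]
bot [0.6135186  0.3809563  0.10839124]
barc [0.48411214 0.30461981 0.01350312]
wsmall [ 0.62425173 -0.16439796  0.0440083 ]
clamp 122 [ 0.50354514 -0.09965741  0.23065609] [ 0.5181817  -0.08075771  0.24359036] [ 0.49107037 -0.11957422  0.22035714]
barc 227 ((487.4219665527344, 307.2186279296875), (139.8826141357422, 17.79720115661621), 57.06999969482422) [[441.93198 253.35182]
 [456.86978 243.67702]
 [532.912   361.08545]
 [517.9741  370.76025]] 0.017687377470351553
tray ((453.3753662109375, -333.5802307128906), (122.0258560180664, 150.52806091308594), 80.69210815429688) 0.029591708163957325
```

View pics/top0z.png

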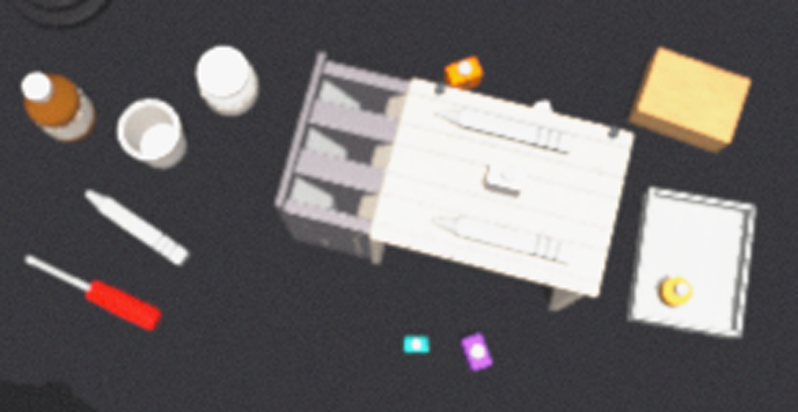

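```bash
cat >> h.py <<'E'
def quat(phi): # tool down, tool x at world yaw phi (deg)
    p=np.radians(phi)/2; return [0,float(np.cos(p)),float(np.sin(p)),0]
E
python3 - <<'E'
from cell import *
from h import *
s=env.get_state()
c=calibration("wrist");R,_=cv2.Rodrigues(c["rvec"]);o=-R.T@np.array(c["tvec"])
from scipy.spatial.transform import Rotation as Ro
q=s["orientation"];T=Ro.from_quat([q[1],q[2],q[3],q[0]]).as_matrix()
print("cam in tool",T.T@(o-s["tcp_pos"])); print("cam axes in tool\n",(T.T@R.T).round(3))
for p in ([.5,-.1,.45],[.49,-.34,.2],[.487,.307,.08],[.47,-.2,.27]):
  for phi in (-104,-14,76,166,57,237,-10,80,170,-100):
    j=kin.inverse_kinematics(p,quat(phi)); print(p,phi,None if j is None else np.round(j,2))
E
```

```text
cam in tool [ 0.08288442 -0.00110058 -0.06953958]
cam axes in tool
 [[ 0.    -0.947 -0.321]
 [ 1.     0.    -0.001]
 [ 0.001 -0.321  0.947]]
[0.5, -0.1, 0.45] -104 [ 1.08  0.26 -1.19  1.69  0.25  1.36  2.75]
[0.5, -0.1, 0.45] -14 [-0.87  0.1   1.05  1.79 -0.09  1.3  -1.61]
[0.5, -0.1, 0.45] 76 [-0.86  0.1   1.04  1.79 -0.09  1.3  -0.05]
[0.5, -0.1, 0.45] 166 [-0.76  0.09  0.92  1.78 -0.07  1.3   1.5 ]
[0.5, -0.1, 0.45] 57 [-0.89  0.11  1.07  1.79 -0.1   1.3  -0.37]
[0.5, -0.1, 0.45] 237 [-0.67  0.08  0.82  1.78 -0.06  1.3   2.73]
[0.5, -0.1, 0.45] -10 [-0.9   0.11  1.09  1.79 -0.1   1.3  -1.53]
[0.5, -0.1, 0.45] 80 [-0.85  0.1   1.03  1.79 -0.09  1.3   0.02]
[0.5, -0.1, 0.45] 170 [-0.76  0.09  0.92  1.78 -0.07  1.3   1.57]
[0.5, -0.1, 0.45] -100 [ 1.08  0.26 -1.19  1.69  0.25  1.36  2.82]
[0.49, -0.34, 0.2] -104 [-0.29  0.89  1.27  1.89 -0.95  1.14 -2.04]
[0.49, -0.34, 0.2] -14 [-0.22  0.73  1.06  1.89 -0.76  1.   -0.63]
[0.49, -0.34, 0.2] 76 [-0.22  0.73  1.06  1.89 -0.76  1.    0.94]
[0.49, -0.34, 0.2] 166 [-0.18  0.68  0.99  1.89 -0.7   0.96  2.46]
[0.49, -0.34, 0.2] 57 [-0.22  0.
[... 1026 characters left out ...]
 -0.23  1.93  0.24  0.61  2.09]
[0.47, -0.2, 0.27] -104 [-0.66  0.55  1.29  2.03 -0.63  1.04 -2.45]
[0.47, -0.2, 0.27] -14 [-0.45  0.34  0.91  2.02 -0.33  0.93 -1.18]
[0.47, -0.2, 0.27] 76 [-0.48  0.36  0.95  2.02 -0.36  0.94  0.41]
[0.47, -0.2, 0.27] 166 [-0.49  0.36  0.96  2.02 -0.36  0.94  1.99]
[0.47, -0.2, 0.27] 57 [-0.48  0.35  0.94  2.02 -0.35  0.94  0.08]
[0.47, -0.2, 0.27] 237 [ 1.08  0.41 -0.98  1.93  0.4   1.01  2.48]
[0.47, -0.2, 0.27] -10 [-0.5   0.36  0.97  2.02 -0.37  0.94 -1.07]
[0.47, -0.2, 0.27] 80 [-0.48  0.36  0.95  2.02 -0.36  0.94  0.48]
[0.47, -0.2, 0.27] 170 [-0.52  0.38  1.01  2.02 -0.39  0.95  2.09]
[0.47, -0.2, 0.27] -100 [-0.66  0.55  1.29  2.03 -0.63  1.04 -2.38]
```

Run:
```python
from cell import *
from h import *
env.reach([.53,-.07,.46],quat(76.1))
c=calibration("wrist");im,d=camera("wrist");cv2.imwrite("pics/w1.png",im);np.save("pics/w1.npy",d);np.save("pics/w1c.npy",c,allow_pickle=True)
s=env.get_state();print(s["time"],s["tcp_pos"],s["qpos"])
```

```text
3.0083 [ 0.53024371 -0.06899231  0.45977638] [-0.787144    0.15866444  0.93026219  1.71643188 -0.13049566  1.3321446
 -0.07272619]
```

View pics/w1.png

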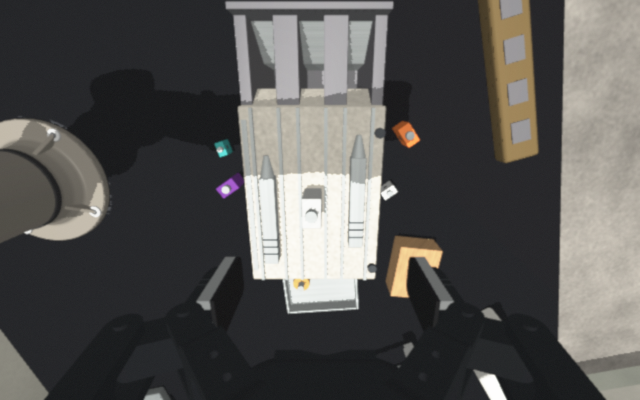

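Run:
```python
from h import *
c=np.load("pics/w1c.npy",allow_pickle=True).item();d=np.load("pics/w1.npy");P=cloud(c,d);im=cv2.imread("pics/w1.png")
cv2.imwrite("pics/w1z.png",cv2.resize(im[90:290,225:395],None,fx=3.5,fy=3,interpolation=cv2.INTER_CUBIC))
# deck points
m=np.abs(P[...,2]-.185)<.0075; m[:104]=0;m[285:]=0;m[:,:230]=0;m[:,395:]=0
n,l,s,_=cv2.connectedComponentsWithStats(m.astype(np.uint8));k=1+np.argmax(s[1:,4]);pts=P[l==k]
r=cv2.minAreaRect(pts[:,:2].astype(np.float32)*1000);print(s[k],r,cv2.boxPoints(r),np.median(pts[:,2]))
for nm,u,v,z in (("TL",240,107,.185),("TR",384,105,.185),("BL",253,279,.185),("BR",377,279,.185),("aTip",266,154,.194),("aBl",270,264,.203),("bTip",358,134,.194),("bBl",357,248,.203),("clamp",313,205,.229)):
    print(nm,w(c,u,v,z=z).round(4),P[v,u].round(4))
m=np.abs(P[...,2]-.229)<.004;m[:180]=0;m[235:]=0;m[:,:290]=0;m[:,335:]=0
pts=P[m];r=cv2.minAreaRect(pts[:,:2].astype(np.float32)*1000);print('clamp',len(pts),r,np.median(pts[:,2]))
m=(P[...,2]>.234)&(P[...,2]<.25);m[:180]=0;m[235:]=0;m[:,:290]=0;m[:,335:]=0
print('screw',m.sum(),P[m].mean(0))
m=(P[...,2]>.197)&(P[...,2]<.209)
for nm,a,b in (("L",255,284),("R",343,372)):
    mm=m.copy();mm[:,:a]=0;mm[:,b:]=0;mm[:120]=0;mm[270:]=0
    pts=P[mm];print(nm,len(pts),cv2.minAreaRect(pts[:,:2].astype(np.float32)*1000))
```

```text
[  238   104   148   176 19561] ((506.5035705566406, -99.44895935058594), (231.44642639160156, 170.4828338623047), 76.22895050048828) [[ 396.16537   -191.55457  ]
 [ 561.7476    -232.13678  ]
 [ 616.8418      -7.3433533]
 [ 451.25952     33.23886  ]] 0.18491682920326863
TL [0.4545 0.0291 0.185 ] [0.4541 0.0292 0.1837]
TR [ 0.6143 -0.0078  0.185 ] [ 6.492e-01 -1.770e-02 -3.000e-04]
BL [ 0.3967 -0.1918  0.185 ] [ 0.3143 -0.301  -0.0008]
BR [ 0.5648 -0.233   0.185 ] [ 0.5731 -0.3638  0.    ]
aTip [ 0.4693 -0.0282  0.194 ] [ 0.4671 -0.0292  0.1849]
aBl [ 0.4333 -0.1649  0.203 ] [ 0.4273 -0.174   0.186 ]
bTip [ 0.5783 -0.0313  0.194 ] [ 0.579  -0.0324  0.1855]
bBl [ 0.5477 -0.169   0.203 ] [ 0.5475 -0.1793  0.1842]
clamp [ 0.5112 -0.0907  0.229 ] [ 0.5111 -0.0909  0.2286]
clamp 443 ((506.3533630371094, -99.59552764892578), (35.292842864990234, 21.362340927124023), 77.17082977294922) 0.22855207680314915
screw 128 [ 0.50659128 -0.09955163  0.23826066]
L 1467 ((451.6291809082031, -97.15343475341797), (139.28575134277344, 18.451904296875), 76.07081604003906)
R 1538 ((561.7817993164062, -100.437255859375), (138.4298553466797, 18.312774658203125), 76.14019012451172)
```

View pics/w1z.png

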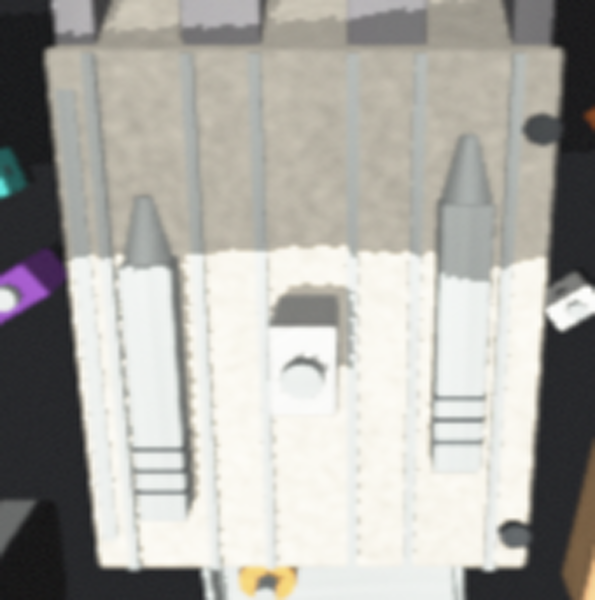

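```bash
cat >> h.py <<'E'
PH=76.2
D=np.array([np.cos(np.radians(PH)),np.sin(np.radians(PH))]);N=np.array([-D[1],D[0]])
O=np.array([.5065,-.09945])+.055*D
def rk(x,y,z): # rack mm -> world, z world m
    p=O+D*x/1000+N*y/1000; return [float(p[0]),float(p[1]),z]
def torack(p): q=np.array(p[:2])-O; return float(q@D*1000),float(q@N*1000)
E
python3 - <<'E'
from cell import *
from h import *
env.grip(.045,30)
env.reach(rk(-55,0,.32),quat(PH))
print(env.movel(rk(-55,0,.269),.12,stop_force=15))
env.grip(.0,30); s=env.get_state();print(s["opening"],s["tcp_pos"])
env.movel(rk(-55,0,.335),.2)
im,d=camera("side");cv2.imwrite("pics/s2.png",im[100:360,200:460])
t=np.array([.4909,-.3398])
env.movel([*t,.335],.3,rot=quat(-9.3))
s=env.get_state();print(s["opening"],s["time"],s["qpos"].round(2))
im,d=camera("wrist");cv2.imwrite("pics/w2.png",im)
E
```

```text
False
0.02129470195386801 [ 0.50724145 -0.09956549  0.27005087]
0.021372567920590772 7.1917 [-0.31  0.58  1.2   1.76 -0.58  1.21 -0.68]
```

View pics/w2.png

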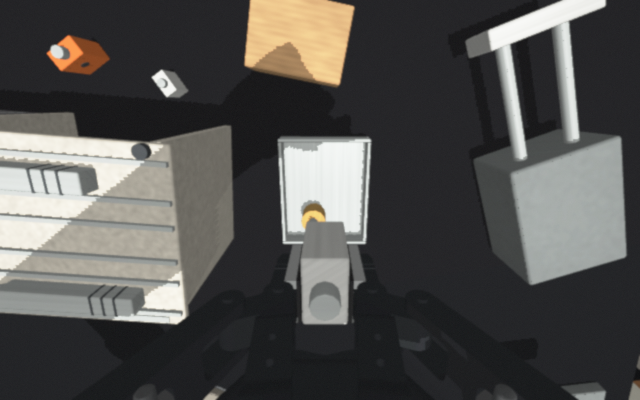

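View pics/s2.png

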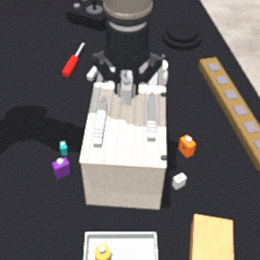

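Run:
```python
from cell import *
from h import *
c=calibration("wrist")
pts=np.array([w(c,u,v,z=.03) for u,v in ((278,138),(371,138),(366,243),(284,243))])
print(pts.round(4),pts.mean(0)); print(w(c,314,212,z=.03))
ctr=pts.mean(0)[:2]; assert np.linalg.norm(ctr-[.4534,-.3336])<.006
t=np.array([.4909,-.3398])
env.movel([*t,.12],.25)
print(env.movel([*t,.0885],.06,stop_force=6))
s=env.get_state();print(s["tcp_pos"],s["force"])
env.grip(.042)
env.movel([*t,.30],.3)
im,d=camera("wrist");cv2.imwrite("pics/w3.png",im);print(env.get_state()["time"])
```

```text
[[ 0.5399 -0.2876  0.03  ]
 [ 0.5208 -0.4053  0.03  ]
 [ 0.373  -0.3819  0.03  ]
 [ 0.392  -0.2645  0.03  ]] [ 0.45643029 -0.33480453  0.03      ]
[ 0.43244694 -0.31570505  0.03      ]
True
[ 0.49066767 -0.33927148  0.08886396] [0.38321833 1.33005949 4.53555243]
10.0
```

View pics/w3.png

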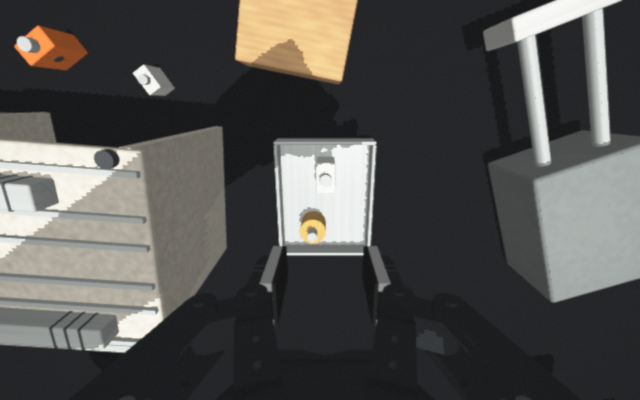

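```bash
cat > push.py <<'E'
import sys
from cell import *
from h import *
def push(y,x0,xend=-7,tag=""):
    env.movel(rk(x0,y,.265),.2)
    f=env.movel(rk(xend,y,.265),.09,stop_force=25)
    s=env.get_state();print("pushed",f,torack(s["tcp_pos"]),s["tcp_pos"][2],s["force"].round(1))
    env.movel(rk(xend-25,y,.265),.15)
    env.movel(rk(xend-25,y,.31),.2)
E
python3 - <<'E'
from push import *
print(env.nose_length)
env.grip(0.0)
env.movel(rk(-138,-54,.30),.35,rot=quat(PH))
push(-54,-138)
env.movel(rk(0,-20,.42),.3)
im,d=camera("wrist");cv2.imwrite("pics/w4.png",im);print(env.get_state()["time"])
E
```

```text
0.0726
pushed False (-7.636341206240293, -53.996728309985485) 0.2650277343573897 [0.  0.5 0.2]
15.3417
```

View pics/w4.png

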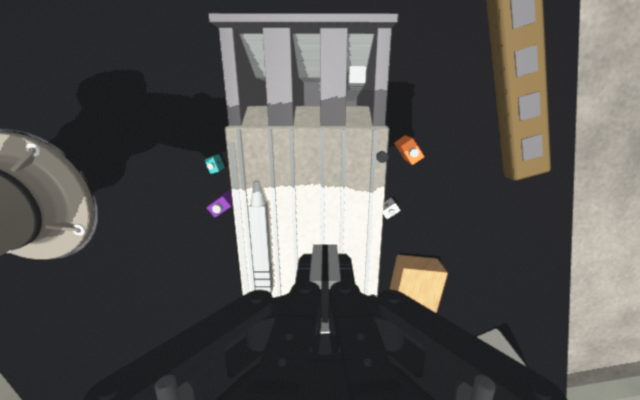

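Run:
```python
from push import *
env.movel(rk(-162,54,.30),.3)
push(54,-162)
env.grip(.04)
env.movel(rk(20,0,.42),.3)
c=calibration("wrist");im,d=camera("wrist");cv2.imwrite("pics/w5.png",im);print(env.get_state()["time"])
P=cloud(c,d);np.save("pics/w5P.npy",P)
# blunt ends
for y in (-54,54):
  for z in (.155,):
    uv=proj(c,[rk(97,y,z)])[0];print(y,uv)
```

```text
pushed False (-7.408586500301443, 54.01652115920823) 0.2649953472747603 [0.5 0.2 0.6]
20.2083
-54 [373.97591536 107.05215894]
54 [276.36409462 107.0333653 ]
```

View pics/w5.png

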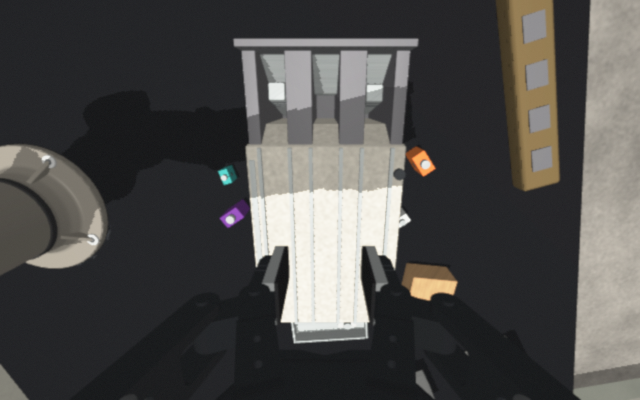

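Run:
```python
from h import *
P=np.load("pics/w5P.npy")
for u,v in ((277,91),(374,93),(273,91),(281,91)):
    p=P[v,u];print(p.round(4),torack(p))
```

```text
[0.4952 0.0771 0.1507] (113.74286527659686, 53.07967972064906)
[0.5985 0.0496 0.1516] (111.66774842235976, -53.76181425749975)
[0.4912 0.078  0.1525] (113.67871727307256, 57.1896382364591)
[0.4995 0.076  0.1507] (113.74359717645214, 48.672091327370545)
```

Run:
```python
from cell import *
from h import *
env.movel([.4874,.3072,.36],.35,rot=quat(57.1))
c=calibration("wrist");im,d=camera("wrist");cv2.imwrite("pics/w6.png",im);print(env.get_state()["time"])
P=cloud(c,d)
m=(P[...,2]>.0095)&(P[...,2]<.024)
n,l,s,ce=cv2.connectedComponentsWithStats(m.astype(np.uint8))
for k in range(1,n):
    if s[k,4]>150: print(s[k],cv2.minAreaRect(P[l==k][:,:2].astype(np.float32)*1000))
print(env.get_state()["opening"])
```

```text
21.3833
[138   0 122  14 436] ((463.4331359863281, 549.8930053710938), (12.828995704650879, 145.64779663085938), 59.38858413696289)
[460   0  49   8 253] ((762.384765625, 363.3230895996094), (7.09178352355957, 59.34621047973633), 56.803916931152344)
[ 549   31   91  243 1835] ((818.9660034179688, 60.451202392578125), (405.2382507324219, 53.298465728759766), 85.21455383300781)
[248 101  35 117 889] ((413.552490234375, 353.62982177734375), (169.1226806640625, 25.370391845703125), 65.94676971435547)
[ 318  110   12   96 1072] ((488.38079833984375, 307.67425537109375), (138.5897979736328, 16.765846252441406), 56.7320671081543)
[379 118  32  37 186] ((592.184326171875, 276.74725341796875), (50.111961364746094, 33.11100769042969), 33.488216400146484)
[436 133  29  42 170] ((643.6625366210938, 221.62147521972656), (61.63843536376953, 23.114028930664062), 38.73530960083008)
[383 226  99  32 485] ((560.1019287109375, 103.63505554199219), (2.751779556274414, 155.8460693359375), 76.17301177978516)
[195 371  39  26 554] ((71.75769805908203, 53.53370666503906), (60.70466995239258, 49.87556457519531), 18.422149658203125)
0.039886822401753584
```

View pics/w6.png

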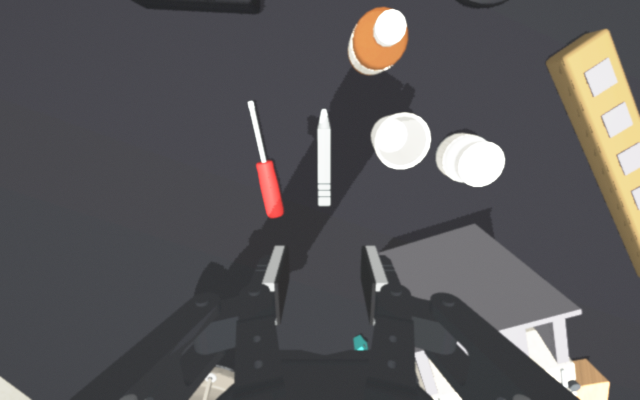

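Run:
```python
from cell import *
from h import *
c=calibration("wrist");d=camera("wrist")[1];P=cloud(c,d)
A=np.radians(56.8);a=np.array([np.cos(A),np.sin(A)]);n=np.array([-a[1],a[0]]);b=np.array([.4884,.3076])
m=np.zeros(d.shape,bool);m[100:175,365:436]=1
m&=(P[...,2]>.068)&(P[...,2]<.082)
(x,y),r=cv2.minEnclosingCircle(P[m][:,:2].astype(np.float32));print(x,y,r, (np.array([x,y])-b)@a,(np.array([x,y])-b)@n)
m=np.zeros(d.shape,bool);m[95:225,245:290]=1;m&=(P[...,2]>.008)&(P[...,2]<.05)
q=P[m];al=(q[:,:2]-b)@a;la=(q[:,:2]-b)@n
for lo in range(-100,100,20):
    k=(al*1000>lo)&(al*1000<lo+20)
    if k.any(): print(lo,la[k].min(),la[k].max(),q[k][:,2].max())
```

```text
0.5871059894561768 0.2841627895832062 0.03378608450293541 0.03443634848084413 -0.09542700398707804
-100 0.0637936413476623 0.08688564537257273 0.02684866963462506
-80 0.06380767899751882 0.0904347937885869 0.02716184863453458
-60 0.06663204690295632 0.09352518845444653 0.026934481103637734
-40 0.06986710794256008 0.0963069009369314 0.02685803177898726
-20 0.07336359894688045 0.09831027066651825 0.025490128341490833
0 0.08656186532372885 0.09446327670637149 0.01769238073609167
20 0.08945343581434151 0.09696257445936124 0.017654254585233415
40 0.09239411354023457 0.10024894065479685 0.016930604622445042
60 0.09519954377675001 0.10377158051482396 0.017301646864218357
80 0.09972457187605722 0.10100440863605277 0.01225138312520428
```

Run:
```python
from cell import *
from h import *
q=quat(56.8)
env.movel([.4884,.3076,.12],.3,rot=q)
print(env.movel([.4884,.3076,.078],.1,stop_force=12))
env.grip(0,40);s=env.get_state();print(s["opening"],s["tcp_pos"])
env.movel([.4884,.3076,.36],.3)
env.movel(rk(-25,0,.36),.3,rot=quat(PH))
s=env.get_state();print(s["opening"],s["time"])
for n in ("wrist","side"):
    im,d=camera(n);cv2.imwrite(f"pics/{n}7.png",im)
```

```text
False
0.016855648651934983 [0.48891043 0.3078121  0.07881821]
0.016996668965696998 25.7833
```

View pics/wrist7.png

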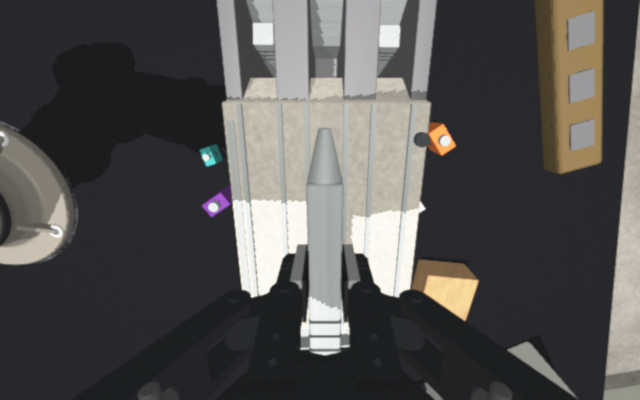

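View pics/side7.png

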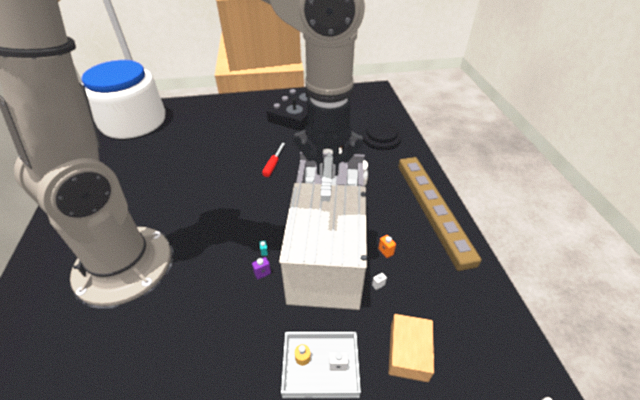

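Run:
```python
from push import *
env.movel(rk(-25,0,.285),.2)
print(env.movel(rk(-25,0,.2632),.05,stop_force=5)); s=env.get_state();print(s["tcp_pos"])
env.grip(.036)
env.movel(rk(-25,0,.31),.2)
env.movel(rk(-128,0,.31),.25)
env.grip(0)
im,d=camera("wrist");cv2.imwrite("pics/w8.png",im);print(env.get_state()["time"])
```

```text
True
[ 0.5138378  -0.07012886  0.26378808]
28.6083
```

View pics/w8.png

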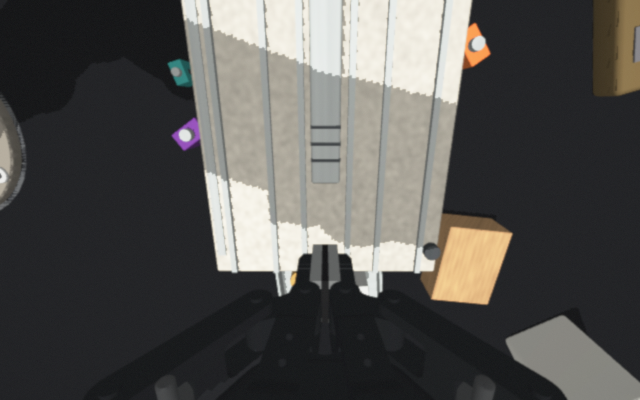

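The bar lies square in the middle lane, with its blunt end at (325,182) and the fingers well behind it. Now I push it.

Run:
```python
from push import *
push(0,-128)
env.movel(rk(20,0,.44),.3)
c=calibration("wrist");im,d=camera("wrist");cv2.imwrite("pics/w9.png",im);print(env.get_state()["time"])
P=cloud(c,d);np.save("pics/w9P.npy",P)
m=(P[...,2]>.143)&(P[...,2]<.163);m[130:]=0
n,l,s,_=cv2.connectedComponentsWithStats(m.astype(np.uint8))
for k in range(1,n):
    if s[k,4]>25: p=P[l==k].mean(0);print(s[k],p,torack(p))
im,d=camera("top");cv2.imwrite("pics/top9.png",cv2.resize(im[120:270,180:470],None,fx=2.75,fy=2.75,interpolation=cv2.INTER_CUBIC))
```

```text
pushed False (-7.618639729566326, 0.034038340774395534) 0.2649979025526925 [-0.5  0.   0.1]
31.8333
[264  57  26  73 604] [0.48923415 0.08169709 0.15345147] (116.7996625173694, 59.97709702655473)
[314  57  25  33 318] [0.55267792 0.09340124 0.15138194] (143.29943270479788, 1.1565145288599887)
[363  57  26  73 602] [0.60576957 0.05340936 0.15332243] (117.12607932211341, -59.94200709328342)
[338  77   1  41  41] [0.55908639 0.05601957 0.1531272 ] (108.52543831569503, -13.98374986930517)
[272  85  17  17 270] [0.49450627 0.07628441 0.15080923] (112.80080471627372, 53.56606236158159)
[318  84  16  17 268] [0.54631545 0.06486193 0.15015997] (114.06626828000053, 0.5277500602081598)
[364  86  16  18 280] [0.59767959 0.04940764 0.15143516] (111.31013824010995, -53.04009324185045)
[314  91  25  39 201] [0.53607386 0.03169681 0.15557789] (79.41551657017044, 2.5627110558023056)
```

View pics/w9.png

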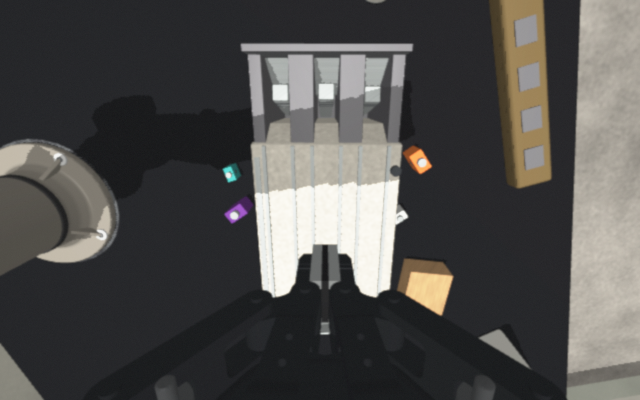

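View pics/top9.png

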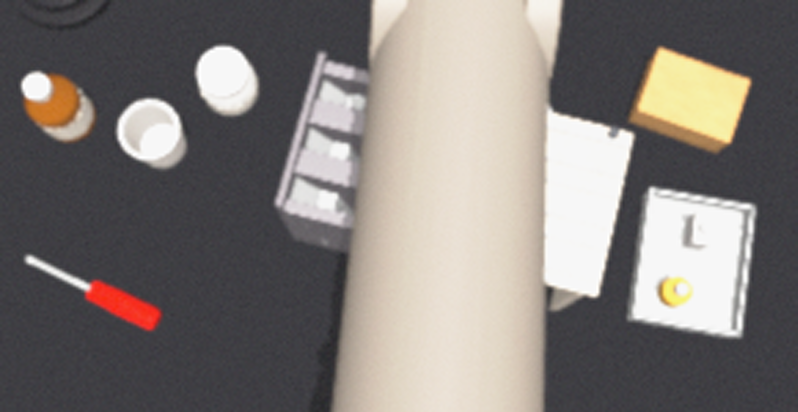

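Run:
```python
from cell import *
env.dwell(.3)
s=env.get_state();print(s["time"],s["force"].round(1))
job.job_done()
```

```text
32.1833 [1.2 0.6 0. ]
the job is handed in; nothing more can be done
```

All three bars are standing point-down in the rack, one to a pocket, and the clamp block is in the free half of the tray. I handed the job in at about 32 s on the robot's clock, out of the 72 s allowed.

I moved the clamp block first, then pushed the two lane bars over the edge. I then laid the loose bar in the middle lane and pushed it over too.

- **Bars:** the last wrist depth picture put the three blunt ends at 150–151 mm. That matches bars down on the pocket floor leaning slightly, by my estimate about 0.2 rad.
- **Clamp block:** in the last top picture it stands upright in the tray's +x half.
- **Bystanders:** by eye in that picture, the brass fitting, cup, screwdriver, bottle, jar and carton look unmoved. The arm hid part of the rack in that view.
- **Forces:** no push hit its force stop, the forces read after each were under 1 N, and the gripper was clear at hand-in.

The top and wrist cameras disagreed by about 3 mm on the tray's position, well inside the placing room. No check failed.

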